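# Press the pastry wheel into its place in the tool case

### The job

Put the pastry wheel (the beech-handled tool with the round steel disc at its end) away in the grey tool case insert: lay it in its long cutout with the disc over the wide pocket, and press it down between the white rubber jaws until the whole handle sits fully home on the cutout's floor, then let go. Leave the spatula with the same handle lying where it is.

Things in the scene. Friction and masses are not known exactly. Their poses are not given: they have to be found in the camera images.
- wheel_center (a point): Pastry wheel, loose: centre of its beech handle, half-way up (14 mm above its support). Handle 120 mm long, 28 mm diameter, narrow flats above and below. x runs along the handle to the steel disc, z up. The fluted disc lies flat, 54 mm across, 3 mm thick, its centre 105 mm along +x. 192 mm long overall, about 90 g, balances 10 mm from here towards the disc. Grasp across the handle here.
- cutout (a point): Home of the handle's centre in the insert, 24 mm above the table: point wheel_center comes here, axes agreeing, when fully home. x runs along the cutout to the disc pocket, z up. Two pairs of sprung round white jaws (at x = +50 and -50 mm, 24 mm gap, spreading in y, tops 37 mm above the table) stop the handle some 11 mm short; a straight push of 5 to 20 N spreads them and they then hold it.
- insert: Fixed grey slab, 30 mm high; origin on the table, 24 mm under point cutout, same axes. Spans x -105 to 165, y -85 to 135 mm. Handle cutout 48 mm wide, floor at 10 mm, rear end at x = -72. Disc pocket x 68 to 145, 76 mm wide. Finger bay x -34 to 34, y -62 to 62, floor at 3 mm: fingers stay on the handle while it goes in and open there. Four steel nozzles stand 22 mm proud along y = 109.
- spatula_center (a point): A bystander, the spatula: same handle as the pastry wheel but with a straight flat 100 x 32 mm steel blade; centre of its handle, half-way up (14 mm above the table), x along the handle towards the blade. Leave it alone.

How it is judged (in metres and radians):
At the end, for the whole second after the job is handed in: The pastry wheel rests at full depth in its cutout, disc over the wide pocket: handle centre within 4 mm of the home height, 15 mm along and 10 mm across the cutout, handle within 10 degrees of the cutout's line, at rest (x of wheel_center in the frame of cutout between -0.015 and 0.015 m and y of wheel_center in the frame of cutout between -0.01 and 0.01 m and z of wheel_center in the frame of cutout between -0.004 and 0.004 m and angle between the x axis of wheel_center and the x axis of cutout, either way round below 0.175 rad and linear speed of wheel below 0.02 m/s); the robot touches nothing.
It fails at once if the spatula is moved more than 30 mm (distance of spatula_center from where it was at the start of the episode above 0.03 m).
It also fails if it takes over 48 s, if anything falls off the work surface, if the arm or the gripper's body presses on something with over 40 N, if the wrist force passes 120 N, or if a joint passes its speed limit or range.

### The arm

A 6-joint arm with a two-finger parallel gripper is mounted at the origin on the work surface. World frame = base frame: x ahead of the robot, y to its left, z up, the work surface at z = 0. Lengths are in m, angles in degrees, forces in N, time in s.
With the tool pointing down it reaches from about 0.325 to 0.75 m from the base axis. Payload 7.6 kg.
Tool frame: the origin (TCP) lies midway between the tips of the shut fingers; the grasp point (between the pads) lies behind it (manip.hold_point_z is the z of the grasp point in the tool frame, in m); z points along the fingers, y is the direction in which the jaws open and shut (so a half turn about z gives the same grasp; the last joint's range is limited). The gripper opens to 85 mm and grips with 20 to 120 N. Pads are 22 mm wide; open, the fingers measure 114 mm over their backs; the gripper's body (76 mm by 85 mm) begins 54 mm behind the grasp point. The pads swing forward as they close: fully open they stand 13 mm farther back than shut.
Start: joints at [-71.236, 2.991, 80.254, -0, 96.75, -4.028], TCP at [0.203, -0.484, 0.231] pointing down, gripper open.
Joint ranges: [-166.34, 166.34], [-52.06, 124.39], [6.96, 135.62], [-60.46, 240.46], [14.63, 156.25], [-167.68, 167.68]. Speed limits (degrees/s): [147.25, 147.25, 172.46, 180, 180, 180].

### API

Orientations are given as [roll, pitch, yaw] about the fixed x, y, z axes, in that order (R = Rz(yaw) Ry(pitch) Rx(roll)).
In Python, from cell import status, capture, get_calibration, finish_job, models, manip gives the robot as it stands. The module is installed in compiled form; this text tells all that it offers.
- The arm moves only by the tool jog_arm, never from a script. Its argument "moves" is a list of rows, each a list of 2 entries, a list of its own where there are three numbers: the shift along the tool's x, y, z in m, then the turn, a rotation vector about the tool's x, y, z in degrees. A call has 1 to 12 rows; each row shifts and turns the commanded pose from where the row before left it, along the tool's axes as they then stand; what a row does not reach is not made up. A row lasts 1/8 s, in which the tool goes at most 62.5 mm and 10.7 degrees, less where a joint would pass 70% of its speed; a pose out of reach is approached as far as the arm can. A call with a gripper value outside its range is refused whole. "gripper" is the opening, from 0 (shut) to 1 (fully open), set as the call begins (left out, the last holds). The fingers move at their own pace and stop on an object; the grip force is fixed at half the most. Time passes only in rows, so rows that do not move let the fingers close. It gives the time, the measured TCP pose, the force and the opening at its end, in the units of the state.
- status.sense(): the state, without advancing time (a new reading comes with each control period).
- capture(name): name is "side" or "top"; returns the picture (480x640x3 uint8, blue, green, red); there is no depth.
- get_calibration(name): a dict with "camera_matrix" (3x3 intrinsics, pixels), "R" (3x3) and "t" (3): a world point X has camera coordinates R X + t. Camera axes: x right, y down, z forward; pixel columns grow to the right and rows downward; lengths in m; the calibration is good to about 2 mm. A picture is of the moment at which its call begins. get_calibration takes no time and is no camera call.
- finish_job(): hands the job in, once; it reports no verdict.
Trained networks look in the newest picture that a camera, given by its name, has taken for a name from the list of things; names that differ only in an ending like _2 or _b are one class to them, and where a whole thing is asked for, a point or a joint stands for the part that bears it (a point fixed in the world has none). Each returns a list of dicts, best first, with "conf" (0 to 1); they miss things now and then, are a little off and sometimes report something else, mostly with a low value. They report only what shows in the picture. A call takes as long as a camera call.
- models.masks_of(camera, query): "pixels" (480x640 bool, what is visible of it) and "rect" ([left, top, right, bottom] in pixels, round what is visible of it).
The state is a dict: "clock": time; "joint_pos": joint angles; "qvel": joint speeds; "tau": joint torques, N m; "ee_pos": TCP position; "orientation": TCP orientation; "wrist_force": force on the tool from outside, world axes, zero at the start; "wrist_torque": the same for the moment, N m; "gripper_width": finger opening in m.
Only numpy, scipy, OpenCV 4.12 (cv2) and the standard library are available. Lean on these libraries where they do the work, as an engineer would, in place of code of your own. Each camera call takes 0.05 s, during which the arm holds its last target. There are 200 camera calls.

## Working session

There is one attempt and no reset: what is moved stays moved. The work goes in short steps, Python scripts to look and compute and a tool call to move; the robot and the scene stay as the last step left them, time stands still between calls to the robot, and variables do not carry over. Pictures are saved under pics/ and viewed, on a budget of 10 in all, crops included, one or two more only if the job needs it, and the job is handed in when it is done.

Besides the shell and the picture viewer there is one more tool, called by a JSON object that holds its "fn" and its "kwargs". jog_arm: Moves the arm, as the interface text tells. Its arguments: {"type":"object","properties":{"moves":{"type":"array"},"gripper":{"type":"number"}},"required":["moves"]}

```bash
mkdir -p pics
cat > h.py <<'E'
import numpy as np, cv2
from cell import status, capture, get_calibration, finish_job, models, manip
def ray(cam,uv,z):
    c=get_calibration(cam);K=np.array(c["camera_matrix"]);R=np.array(c["R"]);t=np.array(c["t"])
    uv=np.atleast_2d(uv).astype(float)
    d=(np.linalg.inv(K)@np.c_[uv,np.ones(len(uv))].T).T@R
    o=-R.T@t
    return o+d*((z-o[2])/d[:,2])[:,None]
def proj(cam,X):
    c=get_calibration(cam);p=(np.array(c["R"])@np.atleast_2d(X).T).T+np.array(c["t"])
    p=p@np.array(c["camera_matrix"]).T
    return p[:,:2]/p[:,2:]
E
python3 - <<'E'
from h import *
print(manip.hold_point_z, status.sense())
for n in("top","side"):
    im=capture(n);cv2.imwrite(f"pics/{n}0.png",im)
    c=get_calibration(n);print(n,-np.array(c["R"]).T@np.array(c["t"]))
    for q in("wheel_center","spatula_center","insert"):
        for m in models.masks_of(n,q):
            ys,xs=np.nonzero(m["pixels"]);print(n,q,round(m["conf"],2),m["rect"],len(xs))
E
```

```text
-0.0187 {'clock': 0.0, 'joint_pos': array([-7.12398637e+01,  3.02728286e+00,  8.03124698e+01,  1.00507425e-03,
        9.67479486e+01, -4.02773200e+00]), 'qvel': array([ 0.0014083 , -0.02057011, -0.00989352,  0.06137077, -0.02231811,
        0.05267967]), 'tau': array([ 1.25582997e-04, -3.81662357e+01, -3.60185623e+01,  7.10428068e-06,
        6.16398611e-03,  3.68616190e-05]), 'ee_pos': array([ 0.20327704, -0.48373547,  0.23047667]), 'orientation': array([-1.79912586e+02, -7.15589367e-03,  2.27879801e+01]), 'wrist_force': array([-0.07587954, -0.55390314, -0.48963626]), 'wrist_torque': array([-0.00652928, -0.03091607,  0.02921939]), 'gripper_width': 0.08536204621399504}
top [ 0.46594699 -0.03151834  0.91259657]
top wheel_center 0.67 [446.8, 198.6, 488.8, 299.4] 1771
top insert 0.91 [134.4, 118.9, 280.6, 277.7] 17052
side [0.32337902 0.56669405 0.69844115]
side wheel_center 0.9 [323.0, 154.0, 421.0, 180.2] 1300
side spatula_center 0.75 [280.3, 176.7, 386.6, 241.8] 1483
```

View pics/top0.png

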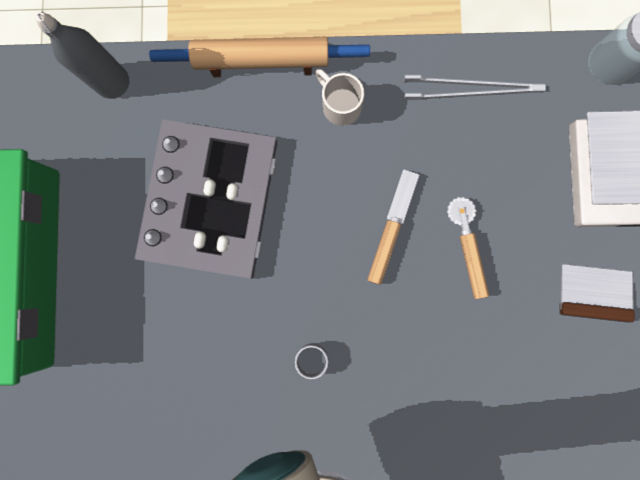

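View pics/side0.png

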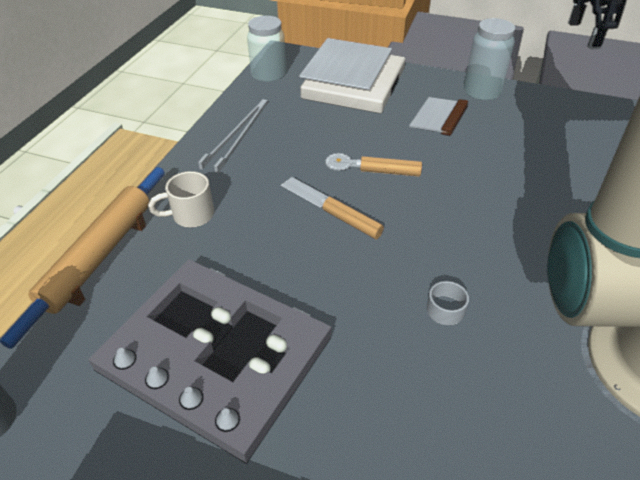

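The top view shows the wheel with its disc at (461,211) and handle from about (468,236) to (481,297). The spatula lies to its left, handle end near (376,280). The insert's jaws are at (209,187), (232,191), (200,240) and (222,243), with the disc pocket up (+x). In the side view the wheel is at (323-421,154-180), agreeing with the networks.

```bash
cat > m.py <<'E'
from h import *
from scipy.optimize import minimize
def fitinsert():
    res=[]
    best=[m for m in models.masks_of("top","insert")][0]["pixels"].astype(np.uint8)
    best=cv2.morphologyEx(best,cv2.MORPH_CLOSE,np.ones((15,15)))
    B=np.array([[x,y,z] for x in(-.105,.165) for y in(-.085,.135) for z in(0,.03)])
    def X(p,b): 
        c,s=np.cos(p[2]),np.sin(p[2]); return b@np.array([[c,s,0],[-s,c,0],[0,0,1]])+[p[0],p[1],0]
    N=np.array([[x,.109,.052] for x in(0,)])
    def cost(p):
        im=np.zeros((480*1,640),np.uint8); h=cv2.convexHull(proj("top",X(p,B)).astype(np.float32))
        cv2.fillConvexPoly(im,np.round(h*16).astype(np.int32),255,cv2.LINE_AA,4)
        return np.abs(im/255.-best).sum()/best.sum()
    J=ray("top",[[220.5,189],[211,241.5]],.037); d=J[0]-J[1]; m=J.mean(0)
    p0=[m[0],m[1],np.arctan2(d[1],d[0])]; print("jaws",p0,np.linalg.norm(d))
    r=minimize(cost,p0,method="Nelder-Mead",options=dict(initial_simplex=np.array(p0)+np.array([[0,0,0],[.01,0,0],[0,.01,0],[0,0,.05]])))
    print("fit",r.x,np.degrees(r.x[2]),r.fun); return r.x
def handle(cam,z=.014,roi=None):
    im=capture(cam); mk=models.masks_of(cam,"wheel_center")
    hsv=cv2.cvtColor(im,cv2.COLOR_BGR2HSV)
    wood=(hsv[...,1]>90)&(hsv[...,0]<25)&(hsv[...,2]>70)
    out=[]
    for m in mk:
        M=(cv2.dilate(m["pixels"].astype(np.uint8),np.ones((5,5)))>0)&wood
        n,l,st,_=cv2.connectedComponentsWithStats(M.astype(np.uint8))
        if n<2: continue
        k=1+st[1:,4].argmax(); ys,xs=np.nonzero(l==k)
        P=ray(cam,np.c_[xs,ys],z)[:,:2]; (c,s,a)=cv2.minAreaRect((P*1000).astype(np.float32))
        u=np.linalg.svd(P-P.mean(0),full_matrices=False)[2][0]; u=u*np.sign(u[0])
        t=(P-P.mean(0))@u
        C=P.mean(0)+u*(t.max()+t.min())/2
        print(cam,round(m["conf"],2),len(xs),"c",C.round(4),"rect",np.round(c,1),np.round(s,1),"yaw",np.degrees(np.arctan2(u[1],u[0])).round(1))
    return im
E
python3 - <<'E'
from m import *
handle("top"); handle("side"); capture("top"); p=fitinsert()
print(ray("top",[[461,211]],.014),ray("top",[[376,280]],.014))
E
```

```text
top 0.91 928 c [ 0.4895 -0.2965] rect [ 489.5 -296.5] [119.7  26.9] yaw 10.9
side 0.6 836 c [ 0.4877 -0.2971] rect [ 487.7 -297.1] [119.4  45.3] yaw 10.9
jaws [np.float64(0.5897119515891505), np.float64(0.18244572798924136), np.float64(-0.1754874049350683)] 0.09939676570211682
fit [ 0.59009338  0.18467912 -0.18251669] -10.457436136533783 0.02451377871790352
[[ 0.59291473 -0.27626154  0.014     ]] [[ 0.46558453 -0.11346968  0.014     ]]
```

{"fn": "jog_arm", "kwargs": {"moves": [[[0, 0, 0], [0, 0, 6]], [[0, 0, 0], [0, 0, 5.9]], [[0.045, -0.0185, 0], [0, 0, 0]], [[0.045, -0.0185, 0], [0, 0, 0]], [[0.045, -0.0185, 0.02], [0, 0, 0]], [[0.045, -0.0185, 0.02], [0, 0, 0]], [[0.045, -0.0185, 0.02], [0, 0, 0]], [[0.045, -0.0185, 0.02], [0, 0, 0]], [[0.045, -0.0185, 0.02], [0, 0, 0]], [[0, 0, 0.02], [0, 0, 0]], [[0, 0, 0], [0, 0, 0]]], "gripper": 1}}

```text
clock: 2.08
ee_pos: [0.4877, -0.2964, 0.1094]
orientation: [-179.8, 0.2, 10.9]
wrist_force: [-0.3, -0.9, -0.0]
gripper_width: 0.0854
```

{"fn": "jog_arm", "kwargs": {"moves": [[[0.0015, 0, 0.03], [0, 0, 0]], [[0, 0, 0.03], [0, 0, 0]], [[0, 0, 0.02], [0, 0, 0]], [[0, 0, 0.015], [0, 0, 0]], [[0, 0, 0.01], [0, 0, 0]], [[0, 0, 0], [0, 0, 0]], [[0, 0, 0], [0, 0, 0]]]}}

```text
clock: 2.95
ee_pos: [0.4902, -0.2974, 0.0073]
orientation: [179.9, -0.1, 10.9]
wrist_force: [-0.7, 0.3, 0.7]
gripper_width: 0.0855
```

Run:
```python
from h import *
a=cv2.resize(capture("top")[150:350,380:580],(600,600),interpolation=3);cv2.imwrite("pics/c1.png",a[:, :])
b=cv2.resize(capture("side")[60:240,290:470],(600,600),interpolation=3)
cv2.imwrite("pics/c1.png",np.hstack([cv2.resize(a,(400,400)),cv2.resize(b,(400,400))]))
```

```text
(no output)
```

View pics/c1.png

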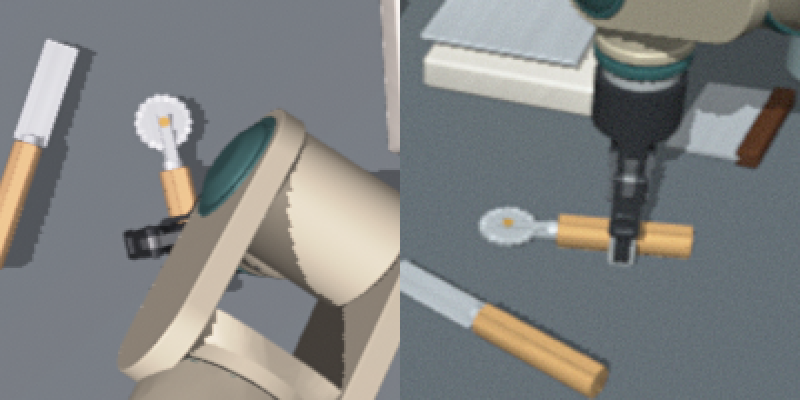

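The fingers straddle the handle, near its middle. I'll lower a little and close.

{"fn": "jog_arm", "kwargs": {"moves": [[[0, 0, 0.005], [0, 0, 0]], [[0, 0, 0], [0, 0, 0]], [[0, 0, 0], [0, 0, 0]], [[0, 0, 0], [0, 0, 0]], [[0, 0, 0], [0, 0, 0]], [[0, 0, 0], [0, 0, 0]], [[0, 0, 0], [0, 0, 0]], [[0, 0, 0], [0, 0, 0]]], "gripper": 0}}

```text
clock: 4.05
ee_pos: [0.4899, -0.2972, 0.0016]
orientation: [180.0, -0.0, 10.9]
wrist_force: [0.9, -0.5, 3.0]
gripper_width: 0.026
```

{"fn": "jog_arm", "kwargs": {"moves": [[[0, 0, -0.01], [0, 0, 0]], [[0, 0, -0.025], [0, 0, 0]], [[0, 0, -0.04], [0, 0, 0]], [[0, 0, -0.04], [0, 0, 0]], [[0, 0, -0.035], [0, 0, 0]], [[0, 0, 0], [0, 0, 0]], [[0, 0, 0], [0, 0, 0]]]}}

```text
clock: 4.92
ee_pos: [0.4892, -0.2967, 0.1501]
orientation: [-179.9, 0.1, 10.9]
wrist_force: [0.9, 0.4, -1.5]
gripper_width: 0.0263
```

Run:
```python
from h import *
s=status.sense();print(s["ee_pos"],s["orientation"],s["wrist_force"],s["wrist_torque"])
x,y=proj("side",s["ee_pos"])[0].astype(int)
b=capture("side")[max(0,y-90):y+90,x-120:x+120];print(x,y)
cv2.imwrite("pics/c2.png",cv2.resize(b,None,fx=3,fy=3,interpolation=3))
```

```text
[ 0.48920372 -0.29666785  0.15010765] [-1.79921796e+02  7.79513406e-02  1.08930257e+01] [ 0.85616548  0.35435088 -1.49951406] [ 0.06199342  0.013742   -0.00502388]
396 106
```

View pics/c2.png

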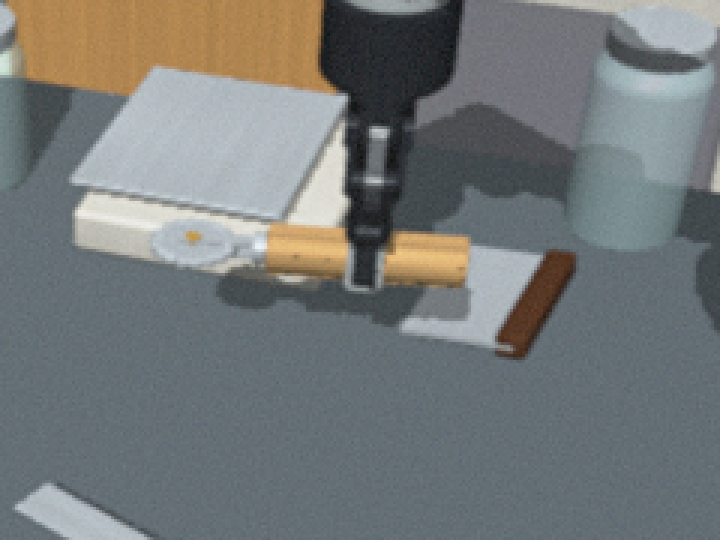

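{"fn": "jog_arm", "kwargs": {"moves": [[[0, 0, 0], [0, 0, 7]], [[0, 0, 0], [0, 0, 7.2]], [[0, -0.02, 0], [0, 0, 7]], [[0.0015, -0.045, 0], [0, 0, 0]], [[0.002, -0.06, 0], [0, 0, 0]], [[0.002, -0.06, 0], [0, 0, 0]], [[0.002, -0.06, 0], [0, 0, 0]], [[0.002, -0.06, 0], [0, 0, 0]], [[0.002, -0.06, 0], [0, 0, 0]], [[0.002, -0.06, 0], [0, 0, 0]], [[0, -0.045, 0], [0, 0, 0]], [[0, -0.02, 0], [0, 0, 0]]]}}

```text
clock: 6.48
ee_pos: [0.5874, 0.185, 0.1491]
orientation: [179.9, 0.2, -10.2]
wrist_force: [-0.0, 0.3, -0.3]
gripper_width: 0.0259
```

{"fn": "jog_arm", "kwargs": {"moves": [[[0, 0, 0], [0, 0, 0]], [[0, 0, 0], [0, 0, 0]], [[0, 0, 0], [0, 0, 0]]]}}

```text
clock: 6.85
ee_pos: [0.5884, 0.1814, 0.1513]
orientation: [180.0, -0.0, -10.4]
wrist_force: [0.5, 1.0, -0.8]
gripper_width: 0.0264
```

{"fn": "jog_arm", "kwargs": {"moves": [[[0.0015, -0.002, 0.025], [0, 0, 0]], [[0, 0, 0.03], [0, 0, 0]], [[0, 0, 0.025], [0, 0, 0]], [[0, 0, 0.015], [0, 0, 0]], [[0, 0, 0.008], [0, 0, 0]], [[0, 0, 0], [0, 0, 0]], [[0, 0, 0], [0, 0, 0]]]}}

```text
clock: 7.72
ee_pos: [0.5907, 0.1847, 0.0495]
orientation: [-180.0, -0.1, -10.3]
wrist_force: [-0.4, -0.6, -0.1]
gripper_width: 0.0257
```

Run:
```python
from m import *
s=status.sense();print(s["ee_pos"],s["orientation"])
a=handle("top",s["ee_pos"][2]+.0124)
b=handle("side",s["ee_pos"][2]+.0124)
a=cv2.resize(a[100:300,100:300],(400,400),interpolation=3)
b=cv2.resize(b[230:470,85:345],(400,400),interpolation=3)
cv2.imwrite("pics/c3.png",np.hstack([a,b]))
```

```text
[0.5907335  0.1847233  0.04947098] [-1.79959656e+02 -1.00314257e-01 -1.03081630e+01]
top 0.64 153 c [0.631  0.1704] rect [631.  170.4] [15.2 38.1] yaw -2.9
side 0.97 876 c [0.5633 0.1884] rect [563.4 189.7] [31.1 76. ] yaw -18.3
```

View pics/c3.png

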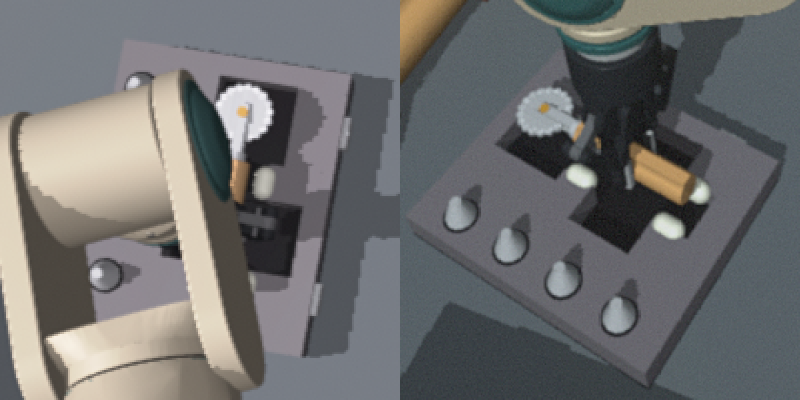

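{"fn": "jog_arm", "kwargs": {"moves": [[[-0.0005, 0.001, 0.01], [0, 0, 0]], [[0, 0, 0.01], [0, 0, 0]], [[0, 0, 0.005], [0, 0, 0]], [[0, 0, 0.003], [0, 0, 0]], [[0, 0, 0], [0, 0, 0]], [[0, 0, 0], [0, 0, 0]]]}}

```text
clock: 8.68
ee_pos: [0.59, 0.1841, 0.0211]
orientation: [-180.0, -0.1, -10.3]
wrist_force: [-0.6, 1.0, 5.9]
gripper_width: 0.0261
```

{"fn": "jog_arm", "kwargs": {"moves": [[[0, 0, 0.002], [0, 0, 0]], [[0, 0, 0.002], [0, 0, 0]], [[0, 0, 0], [0, 0, 0]]]}}

```text
clock: 9.05
ee_pos: [0.5904, 0.184, 0.0175]
orientation: [-179.9, -0.2, -10.3]
wrist_force: [-0.6, 1.1, 5.9]
gripper_width: 0.026
```

Contact at the expected height with a modest force. Pressing on.

{"fn": "jog_arm", "kwargs": {"moves": [[[0, 0, 0.002], [0, 0, 0]], [[0, 0, 0.002], [0, 0, 0]], [[0, 0, 0.001], [0, 0, 0]], [[0, 0, 0], [0, 0, 0]]]}}

```text
clock: 9.55
ee_pos: [0.5901, 0.1837, 0.0116]
orientation: [-180.0, -0.1, -10.3]
wrist_force: [3.7, 1.1, 2.5]
gripper_width: 0.0257
```

{"fn": "jog_arm", "kwargs": {"moves": [[[0, 0, 0.001], [0, 0, 0]], [[0, 0, 0.001], [0, 0, 0]], [[0, 0, 0], [0, 0, 0]]]}}

```text
clock: 9.93
ee_pos: [0.5902, 0.1838, 0.0115]
orientation: [-180.0, -0.1, -10.3]
wrist_force: [-2.4, -0.6, 14.1]
gripper_width: 0.0258
```

Bottomed out: z stays at 0.0115 while the force rises, which matches the predicted home height of 0.0116. Opening in the bay now.

{"fn": "jog_arm", "kwargs": {"moves": [[[0, 0, 0], [0, 0, 0]], [[0, 0, 0], [0, 0, 0]], [[0, 0, 0], [0, 0, 0]], [[0, 0, 0], [0, 0, 0]], [[0, 0, 0], [0, 0, 0]]], "gripper": 0.7}}

```text
clock: 10.55
ee_pos: [0.5894, 0.1837, 0.0091]
orientation: [180.0, 0.0, -10.3]
wrist_force: [0.4, -0.6, -0.3]
gripper_width: 0.0596
```

{"fn": "jog_arm", "kwargs": {"moves": [[[0, 0, -0.01], [0, 0, 0]], [[0, 0, -0.02], [0, 0, 0]], [[0, 0, -0.04], [0, 0, 0]], [[0, 0, -0.06], [0, 0, 0]], [[-0.03, 0.05, -0.03], [0, 0, 0]], [[-0.03, 0.055, 0], [0, 0, 0]], [[-0.02, 0.055, 0], [0, 0, 0]], [[0, 0.055, 0], [0, 0, 0]], [[0, 0.055, 0], [0, 0, 0]], [[0, 0.03, 0], [0, 0, 0]], [[0, 0, 0], [0, 0, 0]], [[0, 0, 0], [0, 0, 0]]]}}

```text
clock: 12.05
ee_pos: [0.4592, -0.0945, 0.1689]
orientation: [-180.0, -0.1, -10.3]
wrist_force: [-0.3, -0.2, 0.3]
gripper_width: 0.0597
```

Run:
```python
from m import *
s=status.sense();print(s["clock"],s["ee_pos"],s["wrist_force"],s["gripper_width"])
a=handle("top",.024);b=handle("side",.024)
p=fitinsert()
for m in models.masks_of("top","spatula_center")[:1]: print("spat",m["conf"],m["rect"])
for c in("top","side"): print(c,proj(c,[[.5902,.1838,.024]]))
cv2.imwrite("pics/c4.png",np.hstack([cv2.resize(a[100:300,100:300],(400,400),interpolation=3),cv2.resize(b[230:470,85:345],(400,400),interpolation=3)]))
```

```text
12.05 [ 0.45924079 -0.09449726  0.16893114] [-0.31017544 -0.20808431  0.25409077] 0.059665832433810934
top 0.75 942 c [0.5908 0.1855] rect [590.6 185.1] [ 29.4 122.2] yaw -10.3
side 0.79 1479 c [0.5904 0.1832] rect [590.6 183.9] [ 32.  131.9] yaw -10.8
jaws [np.float64(0.5897119515891505), np.float64(0.18244572798924136), np.float64(-0.1754874049350683)] 0.09939676570211682
fit [ 0.58999033  0.18506645 -0.17955268] -10.28761078231151 0.05268220495745468
spat 0.87 [382.8, 171.8, 414.8, 241.5]
top [[216.73083034 215.83451979]]
side [[239.14329996 340.09627304]]
```

View pics/c4.png

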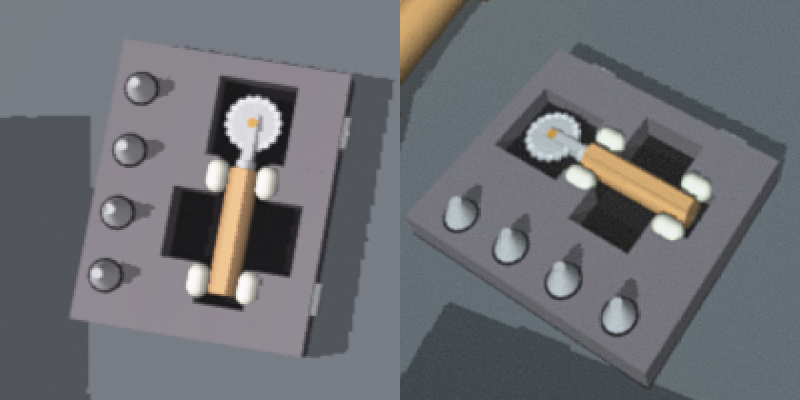

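The wheel looks home and straight, with the disc over its pocket. As a cheap check of depth I'll probe both handle ends with shut fingers; the top should be at z = 0.038.

{"fn": "jog_arm", "kwargs": {"moves": [[[0.01, -0.03, 0], [0, 0, 0]], [[0.02, -0.055, 0], [0, 0, 0]], [[0.02, -0.055, 0], [0, 0, 0]], [[0.02, -0.055, 0], [0, 0, 0]], [[0.02, -0.055, 0], [0, 0, 0]], [[0.02, -0.045, 0], [0, 0, 0]], [[0, -0.002, 0.03], [0, 0, 0]], [[0, 0, 0.035], [0, 0, 0]], [[0, 0, 0.03], [0, 0, 0]], [[0, 0, 0.02], [0, 0, 0]], [[0, 0, 0], [0, 0, 0]], [[0, 0, 0], [0, 0, 0]]], "gripper": 0}}

```text
clock: 13.85
ee_pos: [0.6211, 0.1778, 0.0545]
orientation: [-180.0, -0.1, -10.3]
wrist_force: [-0.2, -0.2, 1.0]
gripper_width: 0.0002
```

{"fn": "jog_arm", "kwargs": {"moves": [[[0, 0, 0.008], [0, 0, 0]], [[0, 0, 0.005], [0, 0, 0]], [[0, 0, 0.002], [0, 0, 0]], [[0, 0, 0], [0, 0, 0]]]}}

```text
clock: 14.35
ee_pos: [0.6203, 0.1776, 0.0381]
orientation: [180.0, -0.0, -10.3]
wrist_force: [-0.6, 0.6, 2.1]
gripper_width: -0.0003
```

{"fn": "jog_arm", "kwargs": {"moves": [[[0, 0, 0.002], [0, 0, 0]], [[0, 0, 0.001], [0, 0, 0]], [[0, 0, 0], [0, 0, 0]]]}}

```text
clock: 14.72
ee_pos: [0.6205, 0.1778, 0.038]
orientation: [-180.0, -0.0, -10.3]
wrist_force: [-10.3, -1.9, 16.9]
gripper_width: 0.0001
```

{"fn": "jog_arm", "kwargs": {"moves": [[[0, 0, -0.02], [0, 0, 0]], [[-0.03, 0, 0], [0, 0, 0]], [[-0.03, 0, 0], [0, 0, 0]], [[0, 0, 0.01], [0, 0, 0]], [[0, 0, 0.008], [0, 0, 0]], [[0, 0, 0.002], [0, 0, 0]], [[0, 0, 0.001], [0, 0, 0]], [[0, 0, 0], [0, 0, 0]]]}}

```text
clock: 15.72
ee_pos: [0.5621, 0.1886, 0.0379]
orientation: [-180.0, -0.0, -10.3]
wrist_force: [-16.1, -1.8, 27.2]
gripper_width: -0.0
```

{"fn": "jog_arm", "kwargs": {"moves": [[[0, 0, -0.02], [0, 0, 0]], [[0, 0, -0.05], [0, 0, 0]], [[0, 0, -0.05], [0, 0, 0]], [[-0.03, 0.05, 0], [0, 0, 0]], [[-0.03, 0.055, 0], [0, 0, 0]], [[0, 0.055, 0], [0, 0, 0]], [[0, 0.055, 0], [0, 0, 0]], [[0, 0.03, 0], [0, 0, 0]], [[0, 0, 0], [0, 0, 0]], [[0, 0, 0], [0, 0, 0]]]}}

```text
clock: 16.98
ee_pos: [0.459, -0.0417, 0.1541]
orientation: [-180.0, -0.0, -10.3]
wrist_force: [-0.1, 0.7, -0.6]
gripper_width: -0.0003
```

Run:
```python
from m import *
handle("top",.024);handle("side",.024)
s=status.sense();print(s["clock"],s["ee_pos"],s["wrist_force"])
finish_job()
```

```text
top 0.88 945 c [0.5908 0.1856] rect [590.7 185.4] [ 29.5 122.2] yaw -10.4
side 0.94 1478 c [0.5901 0.1833] rect [590.2 183.8] [ 31.5 132.7] yaw -10.8
17.175 [ 0.45873725 -0.04111143  0.15383541] [-0.71099747  0.37926035  0.29751881]
the job is handed in; nothing more can be done
```

The pastry wheel is in its cutout at full depth, with the disc over the wide pocket. I released it, pulled the arm clear and handed the job in at 17.2 s. I gripped the wheel across its handle, pressed it between the jaws until it stopped, and opened the fingers in the finger bay.

- **Depth:** pressing with shut fingers 30 mm either side of the handle's centre met the handle top at z = 0.0380 and 0.0379 m. Fully home is 0.038 m.
- **Position:** the last pictures put the handle within about 1 mm along and 1–3 mm across the cutout, and under 1° off its line.
- **Disagreement:** the two cameras differ by about 2 mm in y, and so do the two estimates of the insert's position. Both are within the 10 mm tolerance.
- **Forces:** the largest wrist force reported after any move was about 32 N, while probing.
- **Spatula:** the arm never went down near it. I did not measure its position again; its last detection was partly hidden by the arm.

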